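# Test the seal of the middle-sized jam jar

### The arm

A 6-joint arm with a two-finger parallel gripper is mounted at the origin on the work surface. World frame = base frame: x ahead of the robot, y to its left, z up, the work surface at z = 0. Lengths are in m, angles in rad, forces in N, time in s.
With the tool pointing down it reaches from about 0.3 to 0.95 m from the base axis. Payload 3.1 kg.
Tool frame: the origin (TCP) lies midway between the tips of the shut fingers; the grasp point (between the pads) lies bot.pinch_z behind it (bot.pinch_z is the distance from the TCP to the grasp point, in m); z points along the fingers, y is the direction in which the jaws open and shut (so a half turn about z gives the same grasp; the last joint's range is limited). The gripper opens to 85 mm and grips with 20 to 120 N. Pads are 22 mm wide; open, the fingers measure 114 mm over their backs; the gripper's body (76 mm by 85 mm) begins 54 mm behind the grasp point. The pads swing forward as they close: fully open they stand 13 mm farther back than shut.
Start: joints at [-1.295, 0.308, 1.634, -0, 1.2, -0.07], TCP at [0.212, -0.588, 0.231] pointing down, gripper open.
Joint ranges: [-3.06, 3.06], [-0.79, 1.96], [0.05, 2.63], [-1.19, 4.34], [0.05, 2.64], [-2.94, 2.94]. Speed limits (rad/s): [2.79, 2.79, 3.14, 3.14, 3.14, 3.14].

### API

Orientations are given as a 3x3 rotation matrix whose columns are the frame's x, y, z axes.
In Python, from bench import bot, vision, telemetry gives the robot as it stands. Calls block until the motion is done:
- bot.reach(position, orientation): joint-space move of the TCP to a pose.
- bot.move_straight(position, orientation=None, max_speed=0.15, max_force=None): straight line of the TCP; orientation=None keeps the orientation; max_speed is the mean speed in m/s. With max_force (N) it stops when the force on the tool has changed by that much, and returns True; else False.
- bot.move_j(angles): joint-space move.
- bot.open_jaws() and bot.grab(newtons=None): open the fingers fully, or close them until they stop; newtons is the grip in N (None keeps the last).
- bot.dwell(seconds).
- bot.solve_ik(position, orientation): joint angles nearest the present ones, or None.
- vision.camera(name): name is "scene" or "top" or "wrist"; returns (picture, depth): 400x640x3 uint8, blue, green, red; 400x640 float32, m along the optical axis (not along the pixel's ray), 0 where there is no reading.
- vision.camera_info(name): a dict with "fx", "fy", "cx", "cy" (pixels), "world_from_camera" (4x4, takes a point from camera to world coordinates). Camera axes: x right, y down, z forward; pixel columns grow to the right and rows downward; lengths in m; the calibration is good to about 2 mm. A picture is of the moment at which its call begins: read the wrist's pose just before it. camera_info takes no time and is no camera call; for the wrist camera it gives the pose at the moment of the call.
A pose or a line that the arm cannot do raises bot.IKError and nothing moves.
- bot.job_done(): hands the job in, once; it reports no verdict.
Readings, each from a call of its own:
- telemetry.read_t(): time.
- telemetry.read_joints(): joint angles.
- telemetry.read_joint_velocities(): joint speeds.
- telemetry.read_tau(): joint torques, N m.
- telemetry.read_tool_pos(): TCP position.
- telemetry.read_tool_rot(): TCP orientation.
- telemetry.read_force(): force on the tool from outside, world axes, zero at the start.
- telemetry.read_ft_torque(): the same for the moment, N m.
- telemetry.read_opening(): opening from 0.0 (shut) to 1.0 (fully open).
Only numpy, scipy, OpenCV 4.12 (cv2) and the standard library are available. Lean on these libraries where they do the work, as an engineer would, in place of code of your own. Each camera call takes 0.05 s, during which the arm holds its last target.

### The job

Check the seal of the middle-sized of the three jam jars: with closed fingertips press the raised button in the middle of its lid gently down, keep it down for a second, then draw back and let it spring up. Do not grip, lift or shift the jar, do not touch the smaller and the larger jar at all, and leave everything else on the board where it is.

Things in the scene. Friction and masses are not known exactly. Their poses are not given: they have to be found in the camera images.
- middle_jar: The middle-sized jam jar: upright plain glass cylinder 72 mm across with a paper sleeve and a round steel twist lid 68 mm across and 15 mm thick whose flat top is 105 mm above the table; a round steel button 30 mm across stands 7 mm proud of the lid's middle (top 112 mm above the table). Loose. Origin at the centre of its underside, z up. This is the one to test; it weighs about 0.3 to 0.6 kg and slides or tips if pushed sideways.
- middle_button_top (a point): Centre of the top face of the middle-sized jar's button, 112 mm above the table while the button is up; it moves down with the button.
- middle_button (a joint): How far the middle-sized jar's button is pressed down, m: 0 up, 0.005 fully down. A spring pushes it up: it starts to move at about 1.8 N and is fully down at about 6 N; at 0.003 or more it counts as pressed (about 4.5 N). More than 20 N on the jar is not gentle.
- small_jar: The small jam jar: upright plain glass cylinder 60 mm across with a paper sleeve and a round steel twist lid 56 mm across and 15 mm thick whose flat top is 75 mm above the table; a round steel button 30 mm across stands 7 mm proud of the lid's middle (top 82 mm above the table). Loose. Origin at the centre of its underside, z up. Must not be touched.
- large_jar: The large jam jar: upright plain glass cylinder 86 mm across with a paper sleeve and a round steel twist lid 82 mm across and 15 mm thick whose flat top is 140 mm above the table; a round steel button 30 mm across stands 7 mm proud of the lid's middle (top 147 mm above the table). Loose. Origin at the centre of its underside, z up. Must not be touched.
- lunch_tin: Flat aluminium lunch tin 124 x 184 x 60 mm with a small sliding catch on its -x long side. Loose bystander. Origin at the centre of its underside.
- protractor: Clear plastic half-round protractor, 150 mm wide, 4 mm thick, lying flat. Loose bystander. Origin at the middle of its straight edge; the arc points to its own +x.
- mug: White china mug 76 mm across, 90 mm high, handle to its own +y. Loose bystander. Origin at the centre of its underside.
- spoon: Spoon 200 mm long, wooden handle 20 mm thick and a round steel bowl 52 mm across, lying flat along its own x, its bowl to +x. Loose bystander. Origin under its middle.
There are look-alikes about, which are no part of the job. What is shaped like the middle_jar but yellow is not meant.

How it is judged:
On the way:
1. the middle-sized jar's button is held down (3 mm or more) by the fingers (value of joint middle_button above 0.003 m and contact force between the fingers and middle_jar above 1 N), for 0.8 s.
At the end, for the whole second after the job is handed in: The button has been held down 3 mm or more for 0.8 s and has sprung up again (under 1 mm); the middle-sized jar stands upright (within 3 degrees), at rest, within 20 mm of where it was, and all other loose things are within 20 mm of where they were (value of joint middle_button below 0.001 m and distance of each of middle_jar, small_jar, large_jar, lunch_tin, protractor, mug, spoon from where it was at the start of the episode below 0.02 m and angle between middle_jar's own z axis and vertical below 0.05 rad and linear speed of middle_jar below 0.02 m/s); the robot touches nothing.
It fails at once if the small or the large jar is touched (more than 0.5 N) (contact force between any of the fingers, the arm and small_jar above 0.5 N or contact force between any of the fingers, the arm and large_jar above 0.5 N).
It fails at once if the middle-sized jar is pressed harder than 20 N (contact force between any of the fingers, the arm and middle_jar above 20 N).
It fails at once if the middle-sized jar is lifted (more than 6 mm), shifted (more than 20 mm) or tipped (more than 0.15 rad) (height (world z) of middle_jar above 0.006 m or distance of middle_jar from where it was at the start of the episode above 0.02 m or angle between middle_jar's own z axis and vertical above 0.15 rad).
It fails at once if another thing on the board is moved more than 20 mm (distance of any of small_jar, large_jar, lunch_tin, protractor, mug, spoon from where it was at the start of the episode above 0.02 m).
It also fails if it takes over 32 s, if anything falls off the work surface, if the arm or the gripper's body presses on something with over 40 N, if the wrist force passes 120 N, or if a joint passes its speed limit or range.

## Working session

There is one attempt and no reset: what is moved stays moved. The work goes in short steps, each a Python script; the robot and the scene stay as the last script left them, time stands still between calls to the robot, and variables do not carry over. Pictures are saved under pics/ and viewed, and the job is handed in when it is done.

```bash
mkdir -p pics; python3 - <<'E'
from bench import bot, vision, telemetry
import cv2, numpy as np
for n in ("scene","top"):
    p,d=vision.camera(n); cv2.imwrite(f"pics/{n}0.png",p); np.save(f"pics/{n}0.npy",d)
    i=vision.camera_info(n); print(n,i["fx"],i["cx"],i["cy"],np.round(i["world_from_camera"],3).tolist())
print(telemetry.read_t(),bot.pinch_z)
E
```

```text
scene 386.3664956615556 325.0244001706397 195.45482697948407 [[0.23, 0.733, -0.64, 1.163], [0.973, -0.165, 0.16, -0.157], [0.012, -0.66, -0.751, 0.787], [0.0, 0.0, 0.0, 1.0]]
top 388.3421459248675 320.4906995774269 204.13244921018324 [[0.017, -0.99, 0.138, 0.395], [-1.0, -0.016, 0.005, -0.023], [-0.003, -0.138, -0.99, 1.238], [0.0, 0.0, 0.0, 1.0]]
0.1 0.0187
```

View pics/scene0.png

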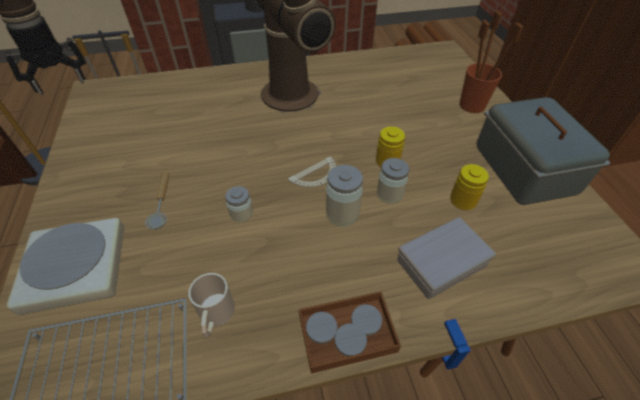

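View pics/top0.png

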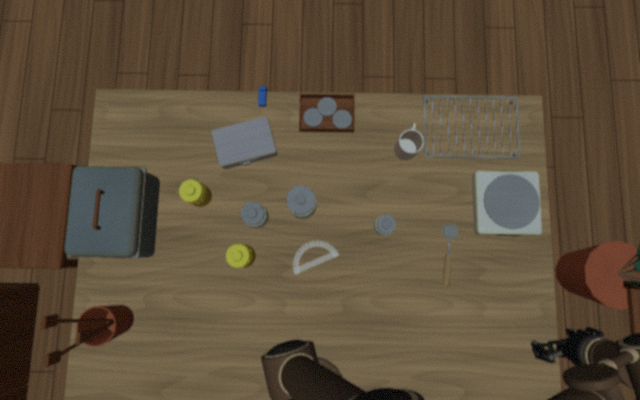

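The scene picture shows three grey jars: small at (238,203), large at (344,195) and middle at (393,180). In the top view they are at (385,225), (301,201) and (254,215). The two yellow jars are the look-alikes. Next I'll measure them from depth.

```bash
cat > h.py <<'E'
from bench import bot, vision, telemetry
import cv2, numpy as np
def cloud(n,d):
    i=vision.camera_info(n); v,u=np.mgrid[:400,:640]
    c=np.stack([(u-i["cx"])/i["fx"]*d,(v-i["cy"])/i["fy"]*d,d],-1)
    T=i["world_from_camera"]; return c@T[:3,:3].T+T[:3,3]
E
python3 - <<'E'
from h import *
for n,boxes in (("top",{"mid":(254,215),"large":(301,201),"small":(385,225),"y1":(194,193),"y2":(239,256)}),("scene",{"mid":(393,172),"large":(344,180),"small":(238,195)})):
    d=np.load(f"pics/{n}0.npy"); P=cloud(n,d)
    for k,(u,v) in boxes.items():
        s=P[v-25:v+25,u-25:u+25].reshape(-1,3); s=s[(d[v-25:v+25,u-25:u+25].ravel()>0)]
        zt={"mid":.105,"large":.14,"small":.075}.get(k,.105)
        for nm,lo,hi in (("lid",zt-.004,zt+.0025),("btn",zt+.004,zt+.012)):
            q=s[(s[:,2]>lo)&(s[:,2]<hi)]
            if len(q)>3: print(n,k,nm,len(q),q.mean(0).round(4),((q.max(0)+q.min(0))/2).round(4),np.ptp(q,axis=0).round(3))
    p=cv2.imread(f"pics/{n}0.png"); u,v=boxes["mid"]
    cv2.imwrite(f"pics/{n}crop.png",cv2.resize(p[v-40:v+40,u-60:u+60],None,fx=6,fy=6,interpolation=cv2.INTER_CUBIC))
E
```

```text
top mid lid 298 [0.5228 0.1833 0.1046] [0.5221 0.1835 0.1043] [0.068 0.066 0.006]
top mid btn 79 [0.5227 0.1831 0.1117] [0.5273 0.1805 0.1127] [0.05  0.056 0.007]
top large lid 469 [0.5592 0.0396 0.1396] [0.5596 0.0397 0.1392] [0.081 0.078 0.006]
top large btn 86 [0.5578 0.0413 0.1467] [0.5523 0.0408 0.1478] [0.062 0.074 0.008]
top small lid 163 [ 0.4981 -0.2154  0.0748] [ 0.5001 -0.2148  0.0743] [0.054 0.054 0.006]
top small btn 78 [ 0.4997 -0.2138  0.0821] [ 0.4995 -0.2107  0.0827] [0.042 0.041 0.007]
top y1 lid 279 [0.5868 0.3688 0.1044] [0.5876 0.3706 0.1042] [0.064 0.067 0.006]
top y1 btn 82 [0.587  0.3693 0.1116] [0.5923 0.371  0.113 ] [0.051 0.054 0.008]
top y2 lid 302 [0.3984 0.2202 0.1046] [0.399  0.2209 0.1043] [0.066 0.067 0.006]
top y2 btn 87 [0.3977 0.2218 0.1117] [0.3974 0.2234 0.1123] [0.063 0.059 0.007]
scene mid lid 323 [0.5291 0.183  0.1041] [0.5257 0.1841 0.1042] [0.068 0.067 0.006]
scene mid btn 72 [0.5269 0.184  0.1112] [0.5257 0.1842 0.1115] [0.03  0.029 0.005]
scene large lid 608 [0.5668 0.0397 0.1393] [0.5639 0.0409 0.1393] [0.082 0.081 0.006]
scene large btn 92 [0.5651 0.0406 0.1461] [0.5655 0.0405 0.1463] [0.029 0.028 0.005]
scene small lid 228 [ 0.5079 -0.2142  0.0744] [ 0.504  -0.2146  0.0742] [0.056 0.054 0.006]
scene small btn 82 [ 0.5046 -0.2142  0.0814] [ 0.5037 -0.2146  0.0817] [0.028 0.027 0.005]
```

View pics/topcrop.png

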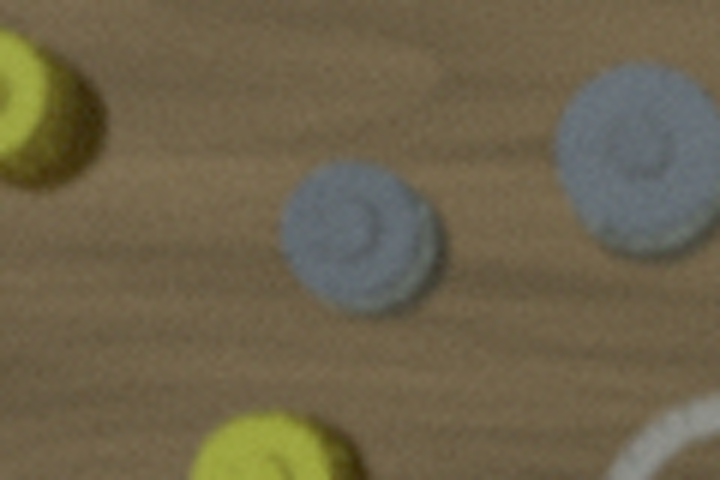

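The top view confirms the grey middle jar, standing between the two yellow ones and the large jar. Its button is at about (0.525, 0.1835), and the two cameras agree to within 4 mm. I'll shut the fingers, hover above it and check with the wrist camera.

```bash
python3 - <<'E'
from h import *
from scipy.spatial.transform import Rotation as Ro
bot.grab(20)
R=telemetry.read_tool_rot(); p=telemetry.read_tool_pos(); print(R.round(3).tolist(),p)
a=np.arctan2(.1835,.525)-np.arctan2(p[1],p[0])
R2=Ro.from_euler('z',a).as_matrix()@R
bot.move_straight([p[0],p[1],.27])
bot.reach([.525,.1835,.25],R2)
print(telemetry.read_t(),telemetry.read_tool_pos(),telemetry.read_joints(),telemetry.read_force(),telemetry.read_opening())
i=vision.camera_info("wrist")
pc,d=vision.camera("wrist"); cv2.imwrite("pics/w1.png",pc)
P=cloud("wrist",d)
z=P[...,2]; q=(d>0)&(np.hypot(P[...,0]-.525,P[...,1]-.1835)<.05)
for lo,hi in((.1,.1075),(.1085,.118)):
    s=P[q&(z>lo)&(z<hi)]
    if len(s):print(len(s),s.mean(0),(s.max(0)+s.min(0))/2,np.ptp(s,axis=0))
t=np.linalg.inv(i["world_from_camera"])@[.525,.1835,.112,1]; print(t[0]/t[2]*i["fx"]+i["cx"],t[1]/t[2]*i["fy"]+i["cy"])
E
```

```text
[[0.941, 0.339, -0.0], [0.339, -0.941, -0.0], [-0.0, 0.0, -1.0]] [ 0.21181261 -0.58802033  0.23130043]
4.2 [0.52534977 0.18275453 0.25003785] [ 2.56666421e-01  1.58615970e-01  1.77883387e+00 -3.24942122e-04
  1.20398912e+00 -7.83177500e-02] [0.82315327 0.01694588 0.45235592] -0.003876668111327755
3559 [0.52313306 0.18895963 0.10496271] [0.52379016 0.18701992 0.103753  ] [0.06969693 0.06937484 0.0074299 ]
859 [0.52350644 0.18766762 0.11189184] [0.52357817 0.18716474 0.11150937] [0.02932884 0.02869764 0.00501408]
313.9371543643392 194.65052520787432
```

View pics/w1.png

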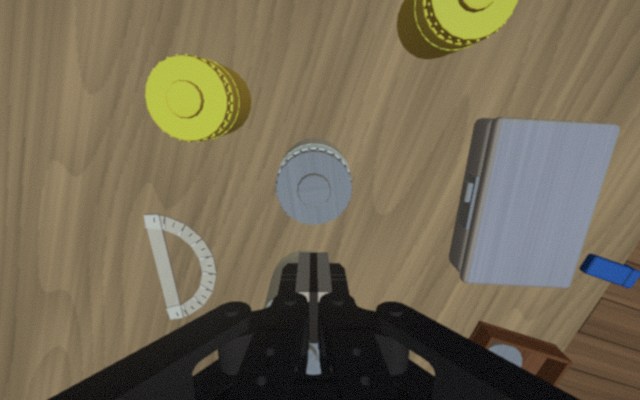

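The wrist view shows the grey button at (314,188), with the fingers and large jar below it in the picture. Averaging the measurements gives (0.5245, 0.1858). I'll press down in small steps while watching the force.

```bash
python3 - <<'E'
from h import *
x,y=.5243,.1858
bot.move_straight([x,y,.119],max_speed=.1); bot.dwell(.2)
f0=telemetry.read_force()[2]; print(telemetry.read_t(),telemetry.read_tool_pos(),f0)
z=.119; ok=False
while z>.105:
    z-=.0006
    hit=bot.move_straight([x,y,z],max_speed=.01,max_force=8)
    f=telemetry.read_force(); print(round(z,4),telemetry.read_tool_pos()[2].round(5),(f[2]-f0).round(2),f[:2].round(2),hit,round(telemetry.read_t(),2))
    if f[2]-f0>5.6 or hit: ok=True;break
for k in range(4):
    bot.dwell(.35); print((telemetry.read_force()-[0,0,f0]).round(2),telemetry.read_tool_pos()[2])
E
```

```text
5.9083 [0.52470923 0.18590357 0.11959534] -0.5023911619367929
0.1184 0.11844 0.28 [-0.34  0.03] False 6.16
0.1178 0.11774 0.34 [-0.43  0.32] False 6.41
0.1172 0.11713 0.56 [-1.28  0.63] False 6.66
0.1166 0.11654 -0.16 [-0.91  0.5 ] False 6.91
0.116 0.11596 0.56 [-1.03 -0.08] False 7.16
0.1154 0.11537 0.66 [ 0.65 -0.51] False 7.41
0.1148 0.11474 0.69 [-0.15 -0.48] False 7.66
0.1142 0.11414 0.39 [0.11 0.33] False 7.91
0.1136 0.11354 -0.66 [-0.27 -1.05] False 8.16
0.113 0.11295 0.27 [-0.07 -0.55] False 8.41
0.1124 0.11236 0.67 [1.01 0.21] False 8.66
0.1118 0.11204 2.14 [-0.09  0.11] False 8.91
0.1112 0.11135 2.47 [-0.73 -0.54] False 9.16
0.1106 0.11075 2.62 [-0.89 -0.2 ] False 9.41
0.11 0.11011 3.59 [-0.4  -0.39] False 9.66
0.1094 0.10953 4.46 [-0.41 -1.15] False 9.91
0.1088 0.10892 3.65 [-0.29 -0.08] False 10.16
0.1082 0.10832 6.09 [-1.26 -0.42] False 10.41
[-0.83  0.1   4.85] 0.10828502317227125
[-0.51 -0.03  6.1 ] 0.10824102007795594
[-0.24 -0.22  5.66] 0.10824503615069775
[-0.28 -0.44  5.74] 0.10824514527213792
```

The button is down about 3.8 mm at roughly 5.5 N. I'll go 0.5 mm further for margin, hold, then draw back.

```bash
python3 - <<'E'
from h import *
x,y=.5243,.1858
print(bot.move_straight([x,y,.1077],max_speed=.01,max_force=8))
for k in range(4):
    bot.dwell(.35); print(telemetry.read_force().round(2),telemetry.read_tool_pos()[2])
bot.move_straight([x,y,.125],max_speed=.03)
bot.move_straight([x,y,.25],max_speed=.1); bot.dwell(.3)
print(telemetry.read_force(),telemetry.read_t())
pc,d=vision.camera("wrist"); cv2.imwrite("pics/w2.png",pc)
P=cloud("wrist",d)
q=(d>0)&(np.hypot(P[...,0]-.5243,P[...,1]-.1858)<.05)
for lo,hi in((.1,.1075),(.1085,.118)):
    s=P[q&(P[...,2]>lo)&(P[...,2]<hi)]; print(len(s),s.mean(0),(s.max(0)+s.min(0))/2)
for n in("scene",):
    p,d=vision.camera(n); cv2.imwrite("pics/s2.png",p); o=cv2.imread("pics/scene0.png")
    P=cloud(n,d)
    for k,zt,c in(("mid",.105,(.525,.185)),("large",.14,(.563,.04)),("small",.075,(.504,-.2146))):
        s=P[(np.hypot(P[...,0]-c[0],P[...,1]-c[1])<.05)&(P[...,2]>zt+.004)&(P[...,2]<zt+.012)]; print(k,len(s),s.mean(0),(s.max(0)+s.min(0))/2)
E
```

```text
False
[0.08 0.34 5.72] 0.10782898542012398
[-0.04  0.02  4.68] 0.10782367817600345
[-0.49  0.48  4.92] 0.10781298946133054
[-0.29 -0.2   5.36] 0.10778703572395576
[-0.7375704   0.29884392 -0.9718132 ] 15.8833
3538 [0.52312869 0.18891717 0.10511171] [0.52357133 0.18687326 0.10371981]
852 [0.52359785 0.18762529 0.11202139] [0.52385654 0.18734304 0.11145378]
mid 73 [0.52705121 0.18384278 0.11139308] [0.52573622 0.18472198 0.11150312]
large 87 [0.56461817 0.04106138 0.14624028] [0.5636132  0.04130362 0.14660429]
small 89 [ 0.50549787 -0.21479507  0.08137269] [ 0.50489701 -0.2146971   0.08182088]
```

View pics/s2.png

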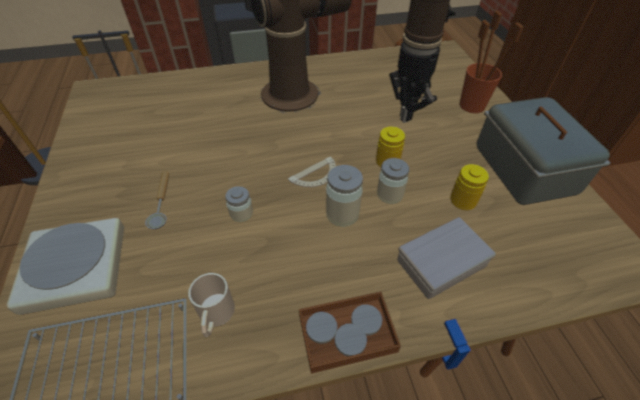

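The gripper is clear above the jar at (405,110), the jars are unmoved and the button is back at 112 mm. Handing in.

```bash
python3 -c "
from bench import bot,telemetry
bot.job_done(); print(telemetry.read_t())"
```

```text
the job is handed in; nothing more can be done
the job is handed in; nothing more can be done
```

I pressed the grey middle jar's button with shut fingertips and it sprang back up. The job is handed in; the call gives no verdict.

- **Press:** The fingers met the button at 112 mm, as expected. I took it about 3.8 mm down, then 4.3 mm, and held it there about 2.8 s in all at roughly 5–6 N. The highest reading was about 6.6 N, well under the 20 N limit.
- **Button and jars afterwards:** Depth pictures put the button top back at 112 mm. The middle jar was within about 1 mm of its earlier place. The small and large jars were too, and I did not go near them.
- **Everything else:** In the scene picture the tin, protractor, mug and spoon look unmoved; I did not measure them. The arm was 138 mm clear above the button, and about 16 s had passed.
- **Disagreements:** The cameras differed by up to 4 mm on the button's centre, so I aimed between them. Force readings were noisy by about 1 N, so I judged the press depth from the fingertip height.

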